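Press a printing block flush in a sprung mounting fixture and hold it

ROBOT

A 6-joint arm with a two-finger parallel gripper is mounted at the origin on the work surface; the furniture and walls round the work are solid. World frame = base frame: x ahead of the robot, y to its left, z up, the work surface at z = 0. Lengths are in m, angles in rad, forces in N, time in s.
With the tool pointing down it reaches from about 0.35 to 0.775 m from the base axis. Payload 7.3 kg.
Tool frame: the origin (TCP) lies at the very end of the fingers, on their centre line; the grasp point (between the pads) lies 19 mm behind it; z points along the fingers, x is the direction in which the jaws open and shut, and the axes are right-handed (so a half turn about z gives the same grasp; the last joint's range is limited). The gripper opens to 92 mm and grips with 3 to 60 N. Pads are 19 mm wide; open, the fingers measure 130 mm over their backs; the gripper's body (75 mm by 190 mm) begins 47 mm behind the grasp point.
Start: joints at [-1.48, 0.342, 1.524, -0, 1.275, -0.146], TCP at [0.123, -0.51, 0.227] pointing down, gripper open.
Joint ranges: [-2.53, 2.53], [-0.77, 2.02], [0.04, 2.7], [-1, 4.14], [0.28, 2.66], [-3.11, 3.11]. Speed limits (rad/s): [2.57, 2.57, 3.14, 3.14, 3.14, 3.14].

INTERFACE

Orientations are given as [roll, pitch, yaw] about the fixed x, y, z axes, in that order (R = Rz(yaw) Ry(pitch) Rx(roll)).
In Python, from cell import robot, read_camera, nets gives the robot as it stands. The module is installed in compiled form; this text tells all that it offers.
- The arm moves only by the tool carry_out, never from a script. Its arguments are lists of equal length, an entry for each row: "translation": the shift along the tool's x, y, z in m, a list of three; "turn": the turn, a rotation vector about the tool's x, y, z in rad, a list of three; "gripper": the gripper's target within -1 to 1 (shut at 1, half-way at 0, fully open at -1). A call has 1 to 10 rows; each row shifts and turns the commanded pose from where the row before left it, along the tool's axes as they then stand; what a row does not reach is not made up. A row lasts 1/10 s, in which the tool goes at most 50 mm and 8.59 degrees, less where a joint would pass 70% of its speed; a pose out of reach is approached as far as the arm can. A call with a gripper value outside its range is refused whole. The fingers move at their own pace and stop on an object; "squeeze" is the grip in N (left out, the last holds). Time passes only in rows, so rows that do not move let the fingers close. It gives the time, the measured TCP pose, the force and the opening at its end, in the units of the state.
- robot.observe(): the state, without advancing time (a new reading comes with each control period).
- read_camera(name): name is "scene" or "top" or "wrist"; returns a dict with "img" (480x640x3 uint8, red, green, blue), "fx", "fy", "cx", "cy" (pixels), "world_from_camera" (4x4, takes a point from camera to world coordinates). Camera axes: x right, y down, z forward; pixel columns grow to the right and rows downward; lengths in m; the calibration is good to about 2 mm. The wrist camera is an equidistant fisheye: a pixel r from the principal point sees the ray r / f radians off the axis. A picture is of the moment at which its call begins. There is no depth.
- robot.hand_in(): hands the job in, once; it reports no verdict.
Trained networks look in a picture, given as the dict that the camera call returned (one of the last four; its "shot" number tells which), for a name from the list of things; names that differ only in an ending like _2 or _b are one class to them, and where a whole thing is asked for, a point or a joint stands for the part that bears it (a point fixed in the world has none). Each returns a list of dicts, best first, with "score" (0 to 1); they miss things now and then, are a little off and sometimes report something else, mostly with a low value. They report only what shows in the picture. A call takes as long as a camera call. They do not tell look-alikes from the thing itself.
- nets.regions_of(picture, name): "region" (480x640 bool, what is visible of it) and "pixel" ([column, row] in pixels, amid what is visible of it).
- nets.tip_of(picture, name): "pixel" ([column, row] in pixels: a listed point, or the origin of a listed thing).
The state is a dict: "time": time; "qpos": joint angles; "qvel": joint speeds; "joint_efforts": joint torques, N m; "tool_pos": TCP position; "tool_rot": TCP orientation; "contact_force": force on the tool from outside, world axes, zero at the start; "torque": the same for the moment, N m; "opening": finger opening in m.
Only numpy, scipy, OpenCV 4.12 (cv2) and the standard library are available. Lean on these libraries where they do the work, as an engineer would, in place of code of your own. Each camera call takes 0.05 s, during which the arm holds its last target. There are 200 camera calls.

TASK

Pull the bed of the grey mounting fixture fully out by its handle, set the wooden printing block in the sprung nest between the two steel rails, letter side up, and press the block down against the spring until its top is flush with the rails. Finish while still holding it pressed there, as if its mount were setting: the job ends with the robot pressing, not letting go. Leave the other things on the bench where they stand.

Things in the scene. Friction and masses are not known exactly. Their poses are not given: they have to be found in the camera images.
- bed (a joint): travel of the pull-out bed (a low drawer) of the mounting fixture: 0 = pushed in, 0.085 m = fully out at its stop; slides level towards the side on which the handle is, friction about 2 N, stays where it is left. The fixture is a grey box fixed to the bench, 110 mm deep, 116 mm wide, 72 mm high, with the bed coming out of its open front, which faces roughly towards the robot.
- bed_handle (a point): middle of the bed's handle bar: a level steel bar 10 mm thick and 68 mm long, its axis 54 mm above the bench, 38 mm out from the bed's grey front panel (33 mm clear gap behind the bar; the panel is 10 mm thick and its top 50 mm above the bench). Its x axis points from the handle into the fixture (the bed slides out along -x), its y axis runs along the bar, z is up.
- rail_level (a point): point on the bed in the middle between the two steel rails, at the level of the rails' tops, 50 mm above the bench, straight above the middle of the nest. Rails: 10 mm wide, 68 mm clear between them, running along the slide. Axes as the handle's; with the bed fully out this point is 51 mm in front of the grey box, and it is always 72.5 mm behind the handle bar.
- nest_floor (a point): middle of the nest's floor: a black tray between the rails, inside 41 mm along the slide by 57 mm across it, with a lip 4 mm high and 3 mm thick all round; axes as the handle's. Unpressed, the floor is 12 mm below the rails' tops, so a seated block stands 12 mm above the rails. When the bed is pushed in, the nest is inside the grey box.
- nest (a joint): how far the nest is pressed down: 0 = up, 0.012 m = the top of a seated block is flush with the rails, 0.020 m = bottomed. Spring: about 4 N to start it moving, 10 N at 0.012, 14 N at the bottom; it rises again when let go.
- block_centre (a point): centre of the wooden printing block, half-way up: 50 mm long (its x axis), 34 mm wide (its y axis), 24 mm high (z axis, out of the letter side); about 30 g. It starts lying on the bench, letter side up; in the nest its length lies across the slide (either way round).
- block_top (a point): middle of the block's top (letter) face, 12 mm above its centre; axes as the block's.
- dabber: bystander: leather ink dabber with an upright wooden knob, 66 mm across, 85 mm high; origin at the centre of its underside
- needle_tin: bystander: flat dark green tin box 62 x 102 x 28 mm; origin at the centre of its underside
- ink_tin: bystander: round ink tin, 68 mm across, 45 mm high; origin at the centre of its underside
- loupe: bystander: black stand loupe, 42 mm across, 40 mm high; origin at the centre of its underside
- brayer: bystander: small ink roller with a handle, 80 x 142 x 32 mm; origin at the centre of its underside
Not all that is in view belongs to the job. Of the things like the part that bears block_centre, leave any that is red; of the rest the larger one is meant.

How it is judged:
By the outcome, as a careful person would: the job done as asked, in the order asked, and still so for the second after the job is handed in, while the arm keeps its last pose, push and grip.
It also fails if it takes over 51 s, if anything falls off the work surface, if the arm or the gripper's body presses on something with over 40 N, if the wrist force passes 120 N, or if a joint passes its speed limit or range.

## Working session

There is one attempt and no reset: what is moved stays moved. The work goes in short steps, Python scripts to look and compute and a tool call to move; the robot and the scene stay as the last step left them, time stands still between calls to the robot, and variables do not carry over. Pictures are saved under pics/ and viewed, about 8 in all and at most 12, crops included, and the job is handed in when it is done.

Besides the shell and the picture viewer there is one more tool, called after ">>>" as name(argument=value, ...) on one line, values as JSON. carry_out: Moves the arm, as the interface text tells. Its arguments: {"type":"object","properties":{"translation":{"type":"array","items":{"type":"array","items":{"type":"number"}}},"turn":{"type":"array","items":{"type":"array","items":{"type":"number"}}},"gripper":{"type":"array","items":{"type":"number"}},"squeeze":{"type":"number"}},"required":["translation","turn","gripper"]}

```bash
mkdir -p pics; cat > h.py <<'E'
import numpy as np, cv2
from cell import robot, read_camera, nets
from scipy.spatial.transform import Rotation as R
def ray(p,px,fish=False):
    T=np.array(p["world_from_camera"]); x=(px[0]-p["cx"])/p["fx"]; y=(px[1]-p["cy"])/p["fy"]
    if fish:
        r=np.hypot(x,y); d=np.array([x/r*np.sin(r),y/r*np.sin(r),np.cos(r)]) if r>1e-9 else np.array([0,0,1.])
    else: d=np.array([x,y,1.])
    d=T[:3,:3]@d; return T[:3,3],d/np.linalg.norm(d)
def atz(p,px,z,fish=False):
    o,d=ray(p,px,fish); return o+d*(z-o[2])/d[2]
def tri(rays):
    A=0;b=0
    for o,d in rays:
        P=np.eye(3)-np.outer(d,d); A=A+P; b=b+P@o
    X=np.linalg.solve(A,b); return X,[np.linalg.norm((np.eye(3)-np.outer(d,d))@(X-o)) for o,d in rays]
def save(n,im): cv2.imwrite("pics/"+n,cv2.cvtColor(im,cv2.COLOR_RGB2BGR))
E
python3 - <<'E'
from h import *
np.set_printoptions(precision=3,suppress=True)
s=robot.observe(); print(s["time"],s["tool_pos"],s["tool_rot"],s["opening"])
P={n:read_camera(n) for n in("scene","top","wrist")}
for n,p in P.items():
    save(n+"0.png",p["img"]); print(n,np.array(p["world_from_camera"]),p["fx"])
    for t in("bed_handle","rail_level","block_top","block_centre","dabber","needle_tin","ink_tin","loupe","brayer"):
        for q in nets.tip_of(p,t)[:4]:
            print(n,t,np.round(q["pixel"]),round(q["score"],2),atz(p,q["pixel"],{"bed_handle":.054,"block_top":.024,"rail_level":.05,"block_centre":.012}.get(t,0),n=="wrist"))
save("st0.png",cv2.resize(np.hstack([P["scene"]["img"],P["top"]["img"]]),(800,300)))
E
```

```text
0.0 [ 0.123 -0.51   0.226] [-3.141  0.002 -1.334] 0.09193752890791512
scene [[-0.851 -0.278  0.446  0.112]
 [-0.525  0.471 -0.709  0.633]
 [-0.014 -0.837 -0.547  0.537]
 [ 0.     0.     0.     1.   ]] 441.036716365905
scene bed_handle [229. 336.] 0.64 [0.488 0.296 0.054]
scene block_top [379. 231.] 0.83 [ 0.442 -0.14   0.024]
scene block_top [347. 247.] 0.76 [ 0.472 -0.049  0.024]
scene block_top [369. 276.] 0.68 [0.387 0.019 0.024]
scene block_centre [370. 279.] 0.8 [0.389 0.011 0.012]
scene block_centre [379. 233.] 0.76 [ 0.446 -0.152  0.012]
scene block_centre [347. 254.] 0.64 [ 0.467 -0.04   0.012]
scene block_centre [230. 335.] 0.39 [0.521 0.264 0.012]
scene dabber [279. 265.] 0.65 [0.577 0.05  0.   ]
scene needle_tin [312. 235.] 0.62 [ 0.582 -0.082  0.   ]
scene ink_tin [355. 212.] 0.96 [ 0.548 -0.23   0.   ]
scene loupe [258. 298.] 0.75 [0.549 0.155 0.   ]
scene loupe [314. 236.] 0.29 [ 0.576 -0.082  0.   ]
scene brayer [421. 221.] 0.76 [ 0.391 -0.27   0.   ]
scene brayer [258. 294.] 0.33 [0.555 0.147 0.   ]
top [[-0.003 -0.983  0.181  0.275]
 [-1.     0.006  0.016  0.033]
 [-
[... 215 characters left out ...]
379 0.006 0.024]
top block_top [354. 262.] 0.61 [ 0.466 -0.043  0.024]
top block_top [407. 272.] 0.57 [ 0.442 -0.156  0.024]
top block_top [354. 264.] 0.24 [ 0.462 -0.042  0.024]
top block_centre [353. 268.] 0.73 [ 0.454 -0.042  0.012]
top block_centre [406. 273.] 0.57 [ 0.442 -0.156  0.012]
top block_centre [327. 300.] 0.5 [0.384 0.017 0.012]
top needle_tin [374. 215.] 0.66 [ 0.574 -0.091  0.   ]
top ink_tin [436. 225.] 0.86 [ 0.551 -0.228  0.   ]
top loupe [262. 228.] 0.73 [0.548 0.159 0.   ]
top brayer [460. 298.] 0.86 [ 0.39  -0.271  0.   ]
wrist [[ 0.235 -0.931 -0.28   0.199]
 [-0.972 -0.226 -0.066 -0.492]
 [-0.002  0.288 -0.958  0.383]
 [ 0.     0.     0.     1.   ]] 371.64829954431775
```

View pics/top0.png

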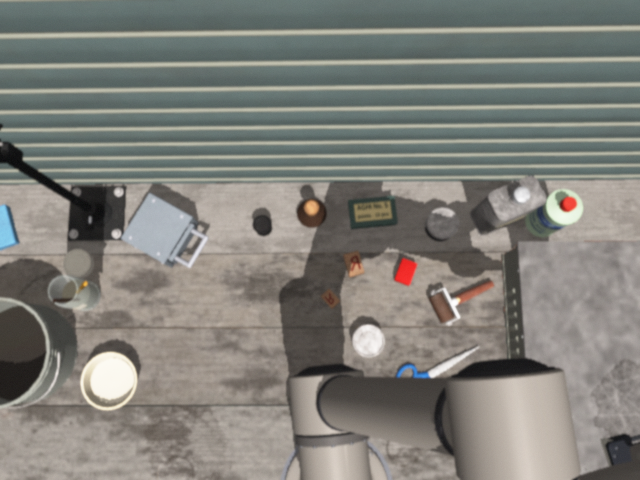

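View pics/scene0.png

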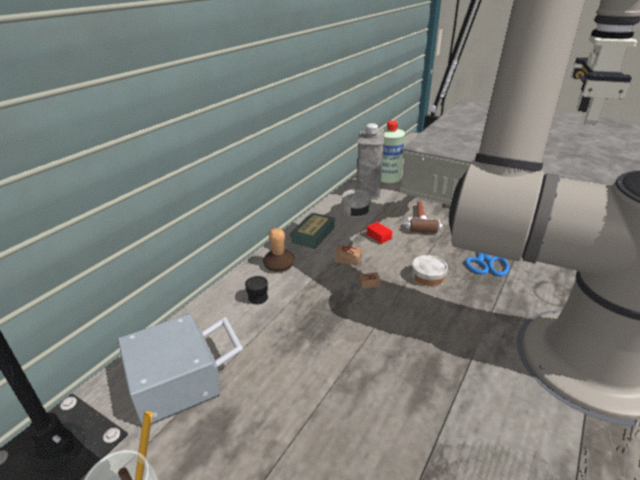

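The wooden block candidates in the top view are red (405,271), the larger wooden one (354,264) and the smaller wooden one (330,298). I choose (354,264). The fixture is at (160,228) with its handle at (198,252). I'll swing over the block and check it up close.

>>> carry_out(translation=[[-0.007, -0.047, 0], [-0.007, -0.047, 0], [-0.007, -0.047, 0], [-0.007, -0.047, 0], [-0.007, -0.047, 0], [-0.007, -0.047, 0], [-0.007, -0.047, 0], [-0.007, -0.047, 0], [-0.007, -0.047, 0], [-0.007, -0.047, 0]], turn=[[0, 0, -0.095], [0, 0, -0.095], [0, 0, -0.095], [0, 0, -0.095], [0, 0, -0.095], [0, 0, -0.095], [0, 0, -0.095], [0, 0, -0.095], [0, 0, -0.095], [0, 0, -0.095]], gripper=[-1, -1, -1, -1, -1, -1, -1, -1, -1, -1])

```text
time: 2.5
tool_pos: [0.4389, -0.1765, 0.2268]
tool_rot: [3.142, -0.001, -0.38]
contact_force: [0.1, -0.3, 0.0]
opening: 0.0918
```

>>> carry_out(translation=[[0, -0.043, 0], [0, -0.043, 0], [0, -0.043, 0], [0, 0, 0]], turn=[[0, 0, -0.095], [0, 0, -0.095], [0, 0, -0.095], [0, 0, 0]], gripper=[-1, -1, -1, -1])

```text
time: 2.9
tool_pos: [0.4751, -0.0505, 0.2268]
tool_rot: [-3.14, -0.0, -0.091]
contact_force: [0.6, -0.1, -0.1]
opening: 0.0917
```

```bash
cat >> h.py <<'E'
def look(n,names,zs,k=3):
    np.set_printoptions(precision=4,suppress=True)
    p=read_camera(n)
    for t in names:
        for q in nets.tip_of(p,t)[:k]: print(n,t,np.round(q["pixel"],1),round(q["score"],2),atz(p,q["pixel"],zs.get(t,0),n=="wrist"))
    return p
def rect(p,q,z,fish=True):
    # min-area rectangle of a region projected to plane z
    c=max(cv2.findContours(q["region"].astype(np.uint8),0,1)[0],key=cv2.contourArea)[:,0]
    w=np.array([atz(p,u,z,fish)[:2] for u in c]); return cv2.minAreaRect((w*1000).astype(np.float32))
def st():
    np.set_printoptions(precision=4,suppress=True)
    s=robot.observe(); print(s["time"],s["tool_pos"],s["tool_rot"],s["contact_force"],s["opening"],np.array(s["qpos"])); return s
Z={"bed_handle":.054,"block_top":.024,"rail_level":.05,"block_centre":.012}
E
python3 - <<'E'
from h import *
st()
p=look("wrist",["block_top","block_centre","bed_handle"],Z)
for q in nets.regions_of(p,"block_top")[:4]: print(q["pixel"],q["score"],rect(p,q,.024))
save("w1.png",p["img"])
E
```

```text
2.9 [ 0.4751 -0.0505  0.2268] [-3.1402 -0.0001 -0.0913] [ 0.6453 -0.1105 -0.0671] 0.09173550325335177 [-0.2675  0.2555  1.6476  0.0015  1.2386 -0.1767]
wrist block_top [304.3 203.3] 0.92 [ 0.4637 -0.0379  0.024 ]
wrist block_top [226.4 161.1] 0.58 [0.3915 0.012  0.024 ]
wrist block_centre [306.6 207. ] 0.75 [ 0.4651 -0.0441  0.012 ]
wrist block_centre [299.6 304.2] 0.74 [ 0.4465 -0.152   0.012 ]
wrist block_centre [227.1 164.2] 0.69 [0.3888 0.0082 0.012 ]
[302.4, 305.7] 0.93 ((448.3966979980469, -148.65347290039062), (43.29240036010742, 50.41026306152344), 66.89773559570312)
[230.3, 160.3] 0.74 ((394.2107849121094, 9.603069305419922), (37.479461669921875, 25.827938079833984), 40.35836410522461)
[305.7, 202.4] 0.66 ((465.3501281738281, -40.865142822265625), (51.34012222290039, 36.85564422607422), 14.163447380065918)
```

View pics/w1.png

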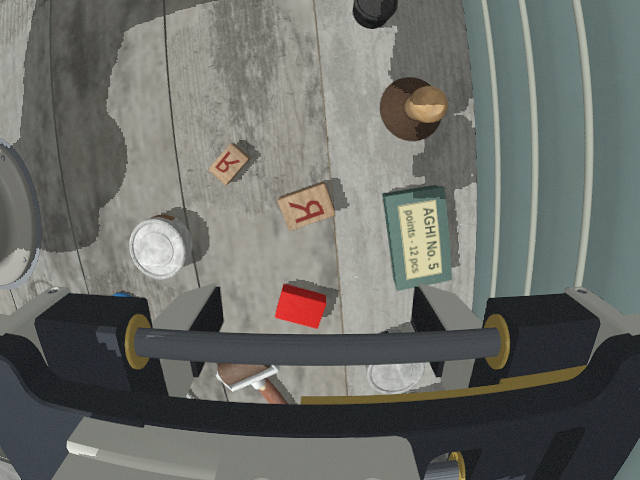

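The view confirms the choice: the larger wooden block with a red letter is at (305,205), about 51x36 mm. The small one is at (229,162) and the red one at (302,306). Next I go to the handle.

>>> carry_out(translation=[[-0.006, -0.027, 0], [-0.003, -0.028, 0], [0, -0.028, 0], [0.0035, -0.0275, 0], [0.0065, -0.027, 0], [0.0095, -0.026, 0], [0.0125, -0.025, 0], [0.015, -0.023, 0], [0.018, -0.021, 0], [0.02, -0.019, 0]], turn=[[0, 0, -0.114], [0, 0, -0.114], [0, 0, -0.114], [0, 0, -0.114], [0, 0, -0.114], [0, 0, -0.114], [0, 0, -0.114], [0, 0, -0.114], [0, 0, -0.114], [0, 0, -0.114]], gripper=[0.4, 0.4, 0.4, 0.4, 0.4, 0.4, 0.4, 0.4, 0.4, 0.4])

```text
time: 4.15
tool_pos: [0.4422, 0.2205, 0.2267]
tool_rot: [3.141, 0.0, 1.043]
contact_force: [0.7, -0.5, -0.1]
opening: 0.0281
```

>>> carry_out(translation=[[0, 0, 0], [0, 0, 0]], turn=[[0, 0, 0], [0, 0, 0]], gripper=[0.4, 0.4])

```text
time: 4.35
tool_pos: [0.442, 0.2198, 0.2265]
tool_rot: [3.141, 0.001, 1.039]
contact_force: [-0.0, 0.0, 0.6]
opening: 0.0273
```

```bash
python3 - <<'E'
from h import *
st()
p=look("wrist",["bed_handle","rail_level"],Z); save("w2.png",p["img"])
t=look("top",["bed_handle"],Z); s=look("scene",["bed_handle"],Z)
r=[ray(x,nets.tip_of(x,"bed_handle")[0]["pixel"],f) for x,f in((p,1),(t,0),(s,0))  if nets.tip_of(x,"bed_handle")]
print(tri(r))
E
```

```text
4.35 [0.442  0.2198 0.2265] [3.1414 0.0007 1.0386] [-0.0489  0.0071  0.573 ] 0.027305734115966512 [ 0.3065  0.2852  1.607  -0.0007  1.2498 -0.7318]
wrist bed_handle [407.7 225.2] 0.83 [0.4876 0.2912 0.054 ]
scene bed_handle [230.1 333.5] 0.84 [0.4902 0.2918 0.054 ]
(array([0.4886, 0.2918, 0.0544]), [np.float64(0.0011963924404543196), np.float64(0.001196392440454352)])
```

View pics/w2.png

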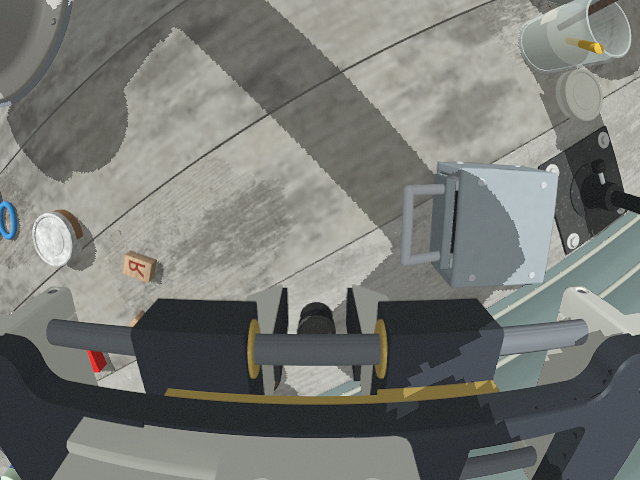

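```bash
python3 - <<'E'
from h import *
import math
p=read_camera("wrist")
f=lambda a,b,z:(lambda d:(round(math.degrees(math.atan2(d[1],d[0])),1),round(np.linalg.norm(d)*1000,1)))((atz(p,b,z,1)-atz(p,a,z,1)))
print("bar",f((406,262),(410,186),.054))
print("box far",f((546,286),(557,170),.072)," sides",f((444,163),(557,170),.072),f((440,285),(546,286),.072))
c=p["img"][140:310,380:580]; save("c2.png",cv2.resize(c,None,fx=3.5,fy=3.5))
R_=nets.regions_of(p,"bed")
for q in R_[:2]: print(q["pixel"],q["score"],rect(p,q,.054))
E
```

```text
bar (150.3, np.float64(73.3))
box far (153.7, np.float64(121.7))  sides (60.4, np.float64(122.9)) (57.0, np.float64(125.2))
[439.7, 222.1] 0.7 ((494.6799621582031, 311.11279296875), (53.986045837402344, 91.83605194091797), 59.010982513427734)
```

View pics/c2.png

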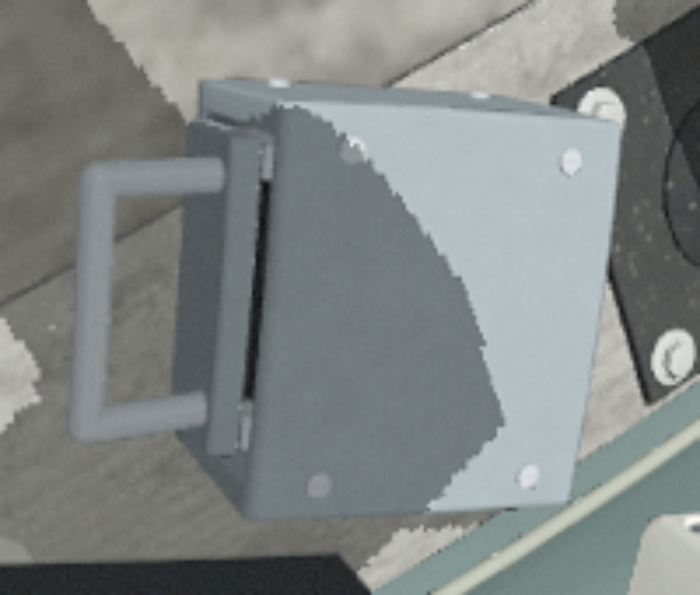

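```bash
python3 - <<'E'
from h import *
import math
p=read_camera("wrist")
w=lambda u,v,z:atz(p,(380+(u-1.25)/3.5,140+(v-1.25)/3.5),z,1)
def f(a,b,z):
    d=w(*b,z)-w(*a,z); return round(math.degrees(math.atan2(d[1],d[0])),1),round(np.linalg.norm(d)*1000,1)
print("bar",f((88,432),(95,165),.054),(w(88,432,.054)+w(95,165,.054))/2)
A,B,C,D=(352,150),(571,162),(529,477),(320,486)
print("screws",f(A,B,.073),f(D,C,.073),f(D,A,.073),f(C,B,.073))
A,B,C,D=(277,95),(620,120),(570,500),(247,520)
print("box",f(A,B,.072),f(D,C,.072),f(D,A,.072),f(C,B,.072))
s=robot.observe(); Rm=R.from_euler("xyz",s["tool_rot"]).as_matrix()
print(Rm.T@(np.array([.4885,.2915,.036])-s["tool_pos"]))
E
```

```text
bar (151.8, np.float64(73.6)) [0.48697143 0.2906869  0.054     ]
screws (60.1, np.float64(70.1)) (60.2, np.float64(69.8)) (150.7, np.float64(92.2)) (150.5, np.float64(92.1))
box (59.9, np.float64(108.8)) (60.8, np.float64(108.2)) (151.2, np.float64(115.0)) (150.9, np.float64(113.3))
[0.0847062  0.00466978 0.19064891]
```

Slide yaw is about 60.4°, and the handle is at (0.488, 0.291), z about 0.054, which matches the text.

>>> carry_out(translation=[[0.042, 0.0025, 0], [0.042, 0.0025, 0], [0, 0, 0.04], [0, 0, 0.04], [0, 0, 0.03], [0, 0, 0.02], [0, 0, 0], [0, 0, 0]], turn=[[0, 0, -0.015], [0, 0, 0], [0, 0, 0], [0, 0, 0], [0, 0, 0], [0, 0, 0], [0, 0, 0], [0, 0, 0]], gripper=[0.48, 0.48, 0.48, 0.48, 0.48, 0.48, 0.48, 0.48])

```text
time: 5.9
tool_pos: [0.4882, 0.2913, 0.0971]
tool_rot: [3.141, -0.0, 1.056]
contact_force: [0.1, 0.0, 0.6]
opening: 0.0239
```

```bash
python3 - <<'E'
from h import *
s=st()
p=look("wrist",["bed_handle"],Z); t=look("top",["bed_handle"],Z);look("scene",["bed_handle"],Z)
save("w3.png",p["img"])
Rm=R.from_euler("xyz",s["tool_rot"]).as_matrix()
print(Rm.T@(np.array([.488,.2913,.036])-s["tool_pos"]))
E
```

```text
5.9 [0.4882 0.2913 0.0971] [ 3.1414 -0.0001  1.0561] [0.1467 0.0067 0.6042] 0.023890499950470455 [ 0.4031  0.5505  1.5738 -0.0001  1.0171 -0.6529]
wrist bed_handle [312.9 273. ] 0.58 [0.4868 0.2894 0.054 ]
scene bed_handle [226.2 333.4] 0.67 [0.4954 0.2947 0.054 ]
scene bed_handle [345.5 256.2] 0.44 [0.4382 0.0212 0.054 ]
[-0.0001 -0.0002  0.0611]
```

View pics/w3.png

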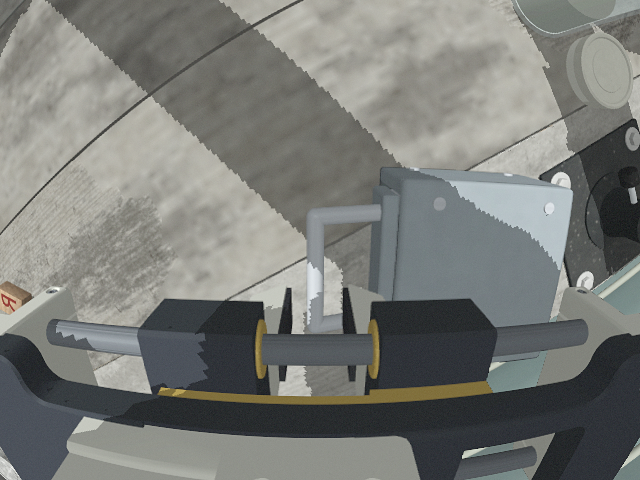

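The bar at (317,260) is centred between the fingertips at (288,330) and (348,330). I descend, grip and pull.

>>> carry_out(translation=[[0, 0, 0.025], [0, 0, 0.025], [0, 0, 0.011], [0, 0, 0], [0, 0, 0], [0, 0, 0]], turn=[[0, 0, 0], [0, 0, 0], [0, 0, 0], [0, 0, 0], [0, 0, 0], [0, 0, 0]], gripper=[0.48, 0.48, 0.48, 1, 1, 1], squeeze=25)

```text
time: 6.8
tool_pos: [0.4884, 0.2912, 0.0366]
tool_rot: [3.141, -0.001, 1.056]
contact_force: [0.7, -0.3, -1.6]
opening: 0.009
```

>>> carry_out(translation=[[-0.01, 0, 0], [-0.018, 0, 0], [-0.018, 0, 0], [-0.018, 0, 0], [-0.013, 0, 0], [-0.006, 0, 0], [-0.003, 0, 0], [-0.002, 0, 0], [0, 0, 0]], turn=[[0, 0, 0], [0, 0, 0], [0, 0, 0], [0, 0, 0], [0, 0, 0], [0, 0, 0], [0, 0, 0], [0, 0, 0], [0, 0, 0]], gripper=[1, 1, 1, 1, 1, 1, 1, 1, 1])

```text
time: 7.7
tool_pos: [0.4488, 0.2212, 0.0368]
tool_rot: [3.137, -0.016, 1.053]
contact_force: [9.0, 39.1, -18.4]
opening: 0.0092
```

>>> carry_out(translation=[[0.004, 0, 0], [0, 0, 0]], turn=[[0, 0, 0], [0, 0, 0]], gripper=[1, 1])

```text
time: 7.9
tool_pos: [0.4488, 0.2213, 0.0367]
tool_rot: [3.139, -0.008, 1.056]
contact_force: [3.4, 19.1, -7.4]
opening: 0.0093
```

```bash
python3 - <<'E'
from h import *
s=st()
p=look("wrist",["bed_handle","rail_level","nest_floor"],Z); t=look("top",["bed_handle","rail_level"],Z);look("scene",["bed_handle","rail_level"],Z)
save("w4.png",p["img"])
E
```

```text
7.9 [0.4488 0.2213 0.0367] [ 3.1389 -0.0078  1.0557] [ 3.4348 19.0959 -7.4411] 0.009324714458529934 [ 0.3027  0.5367  1.8276  0.0048  0.7698 -0.7565]
wrist bed_handle [315.6 320.8] 0.95 [0.4466 0.2217 0.054 ]
wrist rail_level [471.7 312.9] 0.94 [0.4829 0.2844 0.05  ]
wrist rail_level [313.8 324.7] 0.45 [0.4499 0.2189 0.05  ]
wrist nest_floor [466.2 302.5] 0.81 [0.5099 0.2925 0.    ]
scene bed_handle [278.5 316.4] 0.86 [0.4491 0.2229 0.054 ]
scene rail_level [234.3 335.3] 0.84 [0.4852 0.2885 0.05  ]
```

View pics/w4.png

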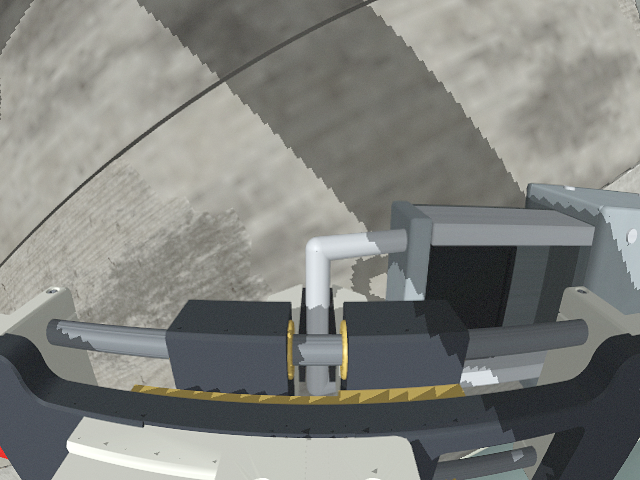

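The TCP stayed at 80.4 mm of travel while still loaded, and 4 mm of relief changed nothing. So the bed is at its hard stop (it had started about 4.6 mm ajar). I release and rise.

>>> carry_out(translation=[[0.004, 0, 0], [0, 0, 0], [0, 0, 0], [0, 0, -0.02], [0, 0, -0.045], [0, 0, -0.045], [0, 0, -0.045], [0, 0, -0.03], [0, 0, 0], [0, 0, 0]], turn=[[0, 0, 0], [0, 0, 0], [0, 0, 0], [0, 0, 0], [0, 0, 0], [0, 0, 0], [0, 0, 0], [0, 0, 0], [0, 0, 0], [0, 0, 0]], gripper=[0.5, 0.5, 0.5, 0.5, 0.5, 0.5, 0.3, 0, 0, 0])

```text
time: 9.4
tool_pos: [0.4484, 0.221, 0.221]
tool_rot: [3.141, -0.0, 1.056]
contact_force: [0.7, -1.6, -0.3]
opening: 0.0452
```

```bash
python3 - <<'E'
from h import *
s=st()
p=look("wrist",["bed_handle","rail_level"],Z); q=look("scene",["bed_handle","rail_level"],Z);t=look("top",["bed_handle","rail_level"],Z)
save("w5.png",p["img"])
for n in("bed_handle","rail_level"):
    L=[ray(x,a[0]["pixel"],f) for x,f in((p,1),(q,0),(t,0)) if (a:=nets.tip_of(x,n))]
    if len(L)>1: print(n,tri(L))
E
```

```text
9.4 [0.4484 0.221  0.221 ] [ 3.1408 -0.0004  1.0555] [ 0.6809 -1.5834 -0.2735] 0.04520875324416357 [ 0.3046  0.3006  1.6012 -0.0004  1.2389 -0.7508]
wrist bed_handle [316.  221.7] 0.86 [0.4472 0.221  0.054 ]
wrist rail_level [398.5 220.8] 0.65 [0.4844 0.2872 0.05  ]
scene bed_handle [277.3 316.1] 0.91 [0.4511 0.2233 0.054 ]
scene rail_level [235.2 332.1] 0.6 [0.4885 0.2826 0.05  ]
top rail_level [195.9 254. ] 0.63 [0.4808 0.2939 0.05  ]
bed_handle (array([0.4491, 0.2222, 0.054 ]), [np.float64(0.0022860291722788433), np.float64(0.0022860291722789027)])
rail_level (array([0.4801, 0.2893, 0.0607]), [np.float64(0.0031590464865255), np.float64(0.0008627204989884738), np.float64(0.0025843146276676916)])
```

View pics/w5.png

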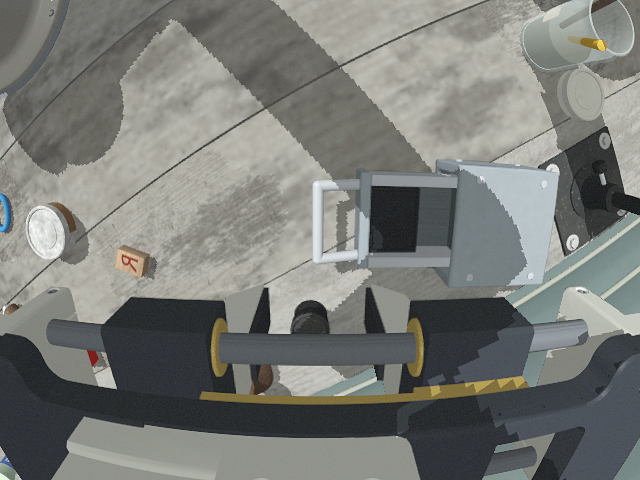

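```bash
python3 - <<'E'
from h import *
p=read_camera("wrist"); im=p["img"]
m=np.zeros((480,640),np.uint8); m[175:262,360:430]=(im[175:262,360:430].max(2)<48)
r=rect(p,{"region":m>0},.040); print(m.sum(),r, rect(p,{"region":m>0},.038))
u=np.array([np.cos(1.054),np.sin(1.054)])
print("pred from handle",np.array([.4488,.2213])+.0725*u,np.array([.4472,.221])+.0725*u)
save("c5.png",cv2.resize(np.hstack([im[165:295,300:470],np.repeat(m[165:295,300:470,None]*255,3,2)]),None,fx=2.2,fy=2.2))
s=robot.observe();Rm=R.from_euler("xyz",s["tool_rot"]).as_matrix()
E
```

```text
2833 ((484.49560546875, 284.5916442871094), (46.18270492553711, 63.310054779052734), 60.125003814697266) ((485.1129455566406, 284.73748779296875), (46.4561767578125, 63.684967041015625), 60.125030517578125)
pred from handle [0.48462206 0.28433198] [0.48302206 0.28403198]
```

View pics/c5.png

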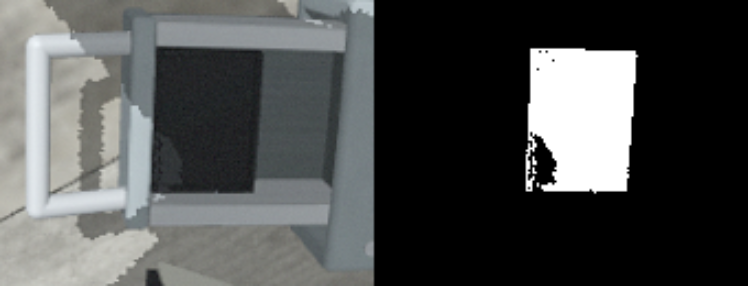

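The nest tray outline measures 46x63 mm at (0.4845, 0.2846), yaw 60.1°. That agrees with the handle-based prediction. Now to the block.

>>> carry_out(translation=[[-0.022, 0.014, 0], [-0.023, 0.0125, 0], [-0.0235, 0.0105, 0], [-0.0245, 0.009, 0], [-0.025, 0.007, 0], [-0.0255, 0.005, 0], [-0.026, 0.003, 0], [-0.026, 0.001, 0], [-0.026, -0.001, 0], [-0.026, -0.003, 0]], turn=[[0, 0, -0.076], [0, 0, -0.076], [0, 0, -0.076], [0, 0, -0.076], [0, 0, -0.076], [0, 0, -0.076], [0, 0, -0.076], [0, 0, -0.076], [0, 0, -0.076], [0, 0, -0.076]], gripper=[-0.3, -0.3, -0.3, -0.3, -0.3, -0.3, -0.3, -0.3, -0.3, -0.3])

```text
time: 11.2
tool_pos: [0.4635, -0.0396, 0.2208]
tool_rot: [3.141, 0.0, 1.819]
contact_force: [0.1, 0.9, -0.4]
opening: 0.0599
```

>>> carry_out(translation=[[0, 0, 0.03], [0, 0, 0.03], [0, 0, 0], [0, 0, 0]], turn=[[0, 0, 0], [0, 0, 0], [0, 0, 0], [0, 0, 0]], gripper=[-0.3, -0.3, -0.3, -0.3])

```text
time: 11.6
tool_pos: [0.4636, -0.0385, 0.1611]
tool_rot: [-3.141, -0.0, 1.816]
contact_force: [-0.1, 0.6, 0.7]
opening: 0.0593
```

```bash
python3 - <<'E'
from h import *
s=st()
p=look("wrist",["block_top","block_centre"],Z)
for q in nets.regions_of(p,"block_top")[:4]: print(q["pixel"],q["score"],rect(p,q,.024))
q=look("scene",["block_top"],Z);t=look("top",["block_top"],Z)
save("w6.png",p["img"])
near=lambda x,f:[ray(x,a["pixel"],f) for a in nets.tip_of(x,"block_top") if np.linalg.norm(atz(x,a["pixel"],.024,f)[:2]-[.464,-.039])<.025][:1]
L=near(p,1)+near(q,0)+near(t,0)
if len(L)>1: print(tri(L))
E
```

```text
11.6 [ 0.4636 -0.0385  0.1611] [-3.1411 -0.0002  1.8161] [-0.1115  0.5572  0.697 ] 0.05927129649313606 [-0.2478  0.3032  1.7805 -0.0001  1.0584 -2.0639]
wrist block_top [310.  228.7] 0.81 [ 0.4626 -0.0443  0.024 ]
wrist block_top [391.8 156. ] 0.69 [0.3884 0.0044 0.024 ]
wrist block_top [189.1 181.4] 0.65 [ 0.4472 -0.1512  0.024 ]
wrist block_centre [189.8 175.6] 0.97 [ 0.4446 -0.1553  0.012 ]
wrist block_centre [312.7 231.2] 0.68 [ 0.4672 -0.041   0.012 ]
wrist block_centre [388.6 157.4] 0.65 [0.3903 0.0046 0.012 ]
[311.0, 224.7] 0.95 ((461.9931640625, -43.083770751953125), (53.33030319213867, 33.30257034301758), 14.69596004486084)
[193.8, 178.4] 0.88 ((445.05584716796875, -151.56124877929688), (38.560272216796875, 55.29345703125), 68.46519470214844)
[387.9, 157.1] 0.69 ((390.0458984375, 5.6066741943359375), (36.75397872924805, 25.8326473236084), 41.45078659057617)
scene block_top [348.7 250.9] 0.77 [ 0.462 -0.037  0.024]
scene block_top [368.1 279.7] 0.7 [0.3846 0.0293 0.024 ]
scene block_top [379.6 225.8] 0.56 [ 0.4502 -0.1607  0.024 ]
top block_top [405.2 269.6] 0.54 [ 0.4485 -0.1524  0.024 ]
top block_top [354.7 262.4] 0.52 [ 0.4647 -0.0445  0.024 ]
(array([ 0.4651, -0.0443,  0.0183]), [np.float64(0.0010637669615387402), np.float64(0.0006763589842646177), np.float64(0.0006027852221904819)])
```

View pics/w6.png

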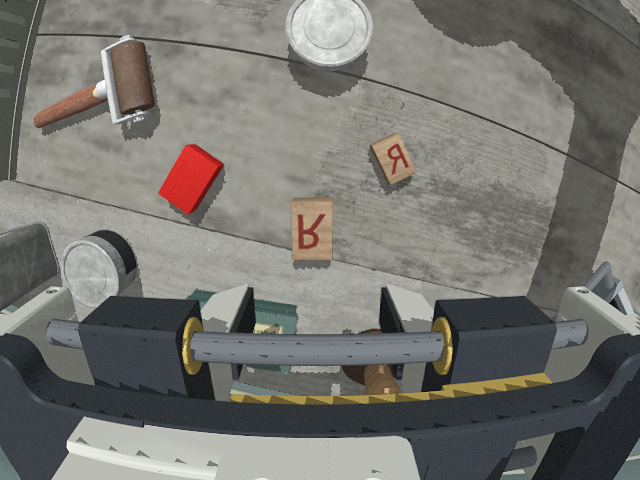

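The block top at (311,229) is axis-aligned with the jaws and all three views agree. I descend and grip it high.

>>> carry_out(translation=[[-0.0035, -0.0015, 0.04], [0, 0, 0.04], [0, 0, 0.036], [0, 0, 0.02], [0, 0, 0.0105], [0, 0, 0], [0, 0, 0], [0, 0, 0], [0, 0, 0], [0, 0, 0]], turn=[[0, 0, 0], [0, 0, 0], [0, 0, 0], [0, 0, 0], [0, 0, 0], [0, 0, 0], [0, 0, 0], [0, 0, 0], [0, 0, 0], [0, 0, 0]], gripper=[-0.3, -0.3, -0.3, -0.3, -0.3, -0.3, 1, 1, 1, 1], squeeze=15)

```text
time: 13.15
tool_pos: [0.4634, -0.0424, 0.015]
tool_rot: [3.14, 0.001, 1.816]
contact_force: [-0.2, -0.0, 4.6]
opening: 0.0339
```

```bash
python3 - <<'E'
from h import *
s=st()
E
```

```text
13.15 [ 0.4634 -0.0424  0.015 ] [3.1401 0.0009 1.8161] [-0.184  -0.0148  4.581 ] 0.03385492420050683 [-0.2562  0.5343  1.9328 -0.0001  0.6729 -2.0722]
```

>>> carry_out(translation=[[0, 0, -0.02], [0, 0, -0.04], [0, 0, -0.045], [0, 0, -0.04], [0, 0, 0]], turn=[[0, 0, 0], [0, 0, 0], [0, 0, 0], [0, 0, 0], [0, 0, 0]], gripper=[1, 1, 1, 1, 1])

```text
time: 13.65
tool_pos: [0.466, -0.043, 0.1646]
tool_rot: [3.132, 0.005, 1.816]
contact_force: [-0.1, -0.2, 0.3]
opening: 0.0337
```

>>> carry_out(translation=[[0.031, 0.01, 0], [0.032, 0.0075, 0], [0.0325, 0.005, 0], [0.0325, 0.0025, 0], [0.033, 0, 0], [0.0325, -0.0025, 0], [0.0325, -0.005, 0], [0.032, -0.0075, 0], [0.0315, -0.0095, 0], [0.0305, -0.012, 0]], turn=[[0, 0, 0.0764], [0, 0, 0.0764], [0, 0, 0.0764], [0, 0, 0.0764], [0, 0, 0.0764], [0, 0, 0.0764], [0, 0, 0.0764], [0, 0, 0.0764], [0, 0, 0.0764], [0, 0, 0.0764]], gripper=[1, 1, 1, 1, 1, 1, 1, 1, 1, 1])

```text
time: 14.65
tool_pos: [0.4831, 0.2862, 0.1585]
tool_rot: [-3.141, 0.001, 1.049]
contact_force: [0.6, -0.3, -0.6]
opening: 0.0338
```

>>> carry_out(translation=[[0, 0, 0], [0, 0, 0]], turn=[[0, 0, 0], [0, 0, 0]], gripper=[1, 1])

```text
time: 14.85
tool_pos: [0.4829, 0.2851, 0.1583]
tool_rot: [-3.141, 0.001, 1.054]
contact_force: [-0.6, -0.5, -0.2]
opening: 0.0339
```

```bash
python3 - <<'E'
from h import *
s=st()
Rm=R.from_euler("xyz",s["tool_rot"]).as_matrix()
print(Rm.T@(np.array([.4846,.2845,.054])-s["tool_pos"]))
zt=s["tool_pos"][2]+.0095
p=look("wrist",["block_top"],{"block_top":zt}); t=look("scene",["block_top"],{"block_top":zt})
save("w7.png",np.vstack([p["img"][240:480],cv2.resize(t["img"][250:430,120:360],(640,480))[:360]]))
E
```

```text
14.85 [0.4829 0.2851 0.1583] [-3.1409  0.0015  1.0544] [-0.5986 -0.539  -0.1981] 0.03391780845601834 [ 0.3969  0.4693  1.5239 -0.0004  1.15   -0.6573]
[0.0004 0.0018 0.1043]
wrist block_top [ 47.1 282. ] 0.69 [0.4014 0.1669 0.1678]
wrist block_top [318.5 316. ] 0.59 [0.4832 0.2858 0.1678]
scene block_top [376.8 228.1] 0.91 [0.3561 0.0706 0.1678]
scene block_top [369.9 277.6] 0.85 [0.3081 0.1931 0.1678]
scene block_top [225.4 272.3] 0.56 [0.4863 0.2848 0.1678]
```

View pics/w7.png

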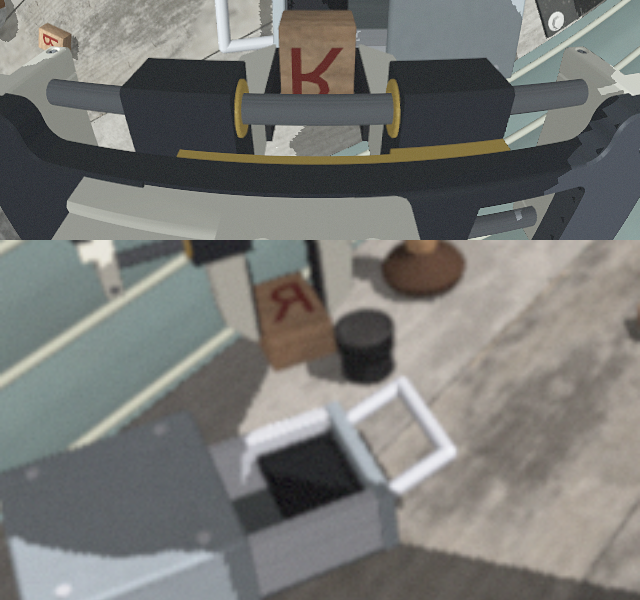

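```bash
python3 - <<'E'
from h import *
s=robot.observe();Rm=R.from_euler("xyz",s["tool_rot"]).as_matrix()
p=read_camera("wrist");T=np.array(p["world_from_camera"])
for zz in(-.0095,.0145):
  for xx in (-.017,.017):
    X=Rm@np.array([xx,-.025,zz])+s["tool_pos"]; c=T[:3,:3].T@(X-T[:3,3]); th=np.arctan2(np.hypot(c[0],c[1]),c[2]); v=c[:2]/np.hypot(c[0],c[1])*th*p["fx"]+[p["cx"],p["cy"]]; print(zz,xx,v)
g=cv2.cvtColor(p["img"],cv2.COLOR_RGB2GRAY)
print(p["img"][238:300:2,295].tolist())
E
```

```text
-0.0095 -0.017 [276.80674361 263.74709113]
-0.0095 0.017 [357.03695505 263.7745521 ]
0.0145 -0.017 [281.84146478 246.92297282]
0.0145 0.017 [351.94481745 246.94921736]
[[50, 54, 56], [54, 56, 59], [58, 60, 64], [60, 58, 64], [52, 57, 60], [54, 56, 59], [84, 75, 66], [100, 85, 72], [103, 87, 69], [108, 93, 74], [102, 89, 70], [117, 98, 82], [123, 103, 83], [122, 103, 86], [119, 101, 81], [119, 99, 80], [126, 104, 86], [130, 111, 86], [137, 116, 94], [142, 120, 96], [139, 119, 98], [135, 115, 94], [136, 116, 94], [136, 116, 97], [138, 120, 98], [101, 54, 48], [101, 48, 44], [97, 41, 38], [100, 47, 44], [97, 44, 43], [97, 43, 43]]
```

The block is held centred, within about 1.5 mm along its length. I lower it into the nest.

>>> carry_out(translation=[[0.0005, 0.0005, 0.03], [0, 0, 0.03], [0, 0, 0.02], [0, 0, 0.01], [0, 0, 0], [0, 0, 0.007], [0, 0, 0.006], [0, 0, 0], [0, 0, 0]], turn=[[0, 0, 0.002], [0, 0, 0], [0, 0, 0], [0, 0, 0], [0, 0, 0], [0, 0, 0], [0, 0, 0], [0, 0, 0], [0, 0, 0]], gripper=[1, 1, 1, 1, 1, 1, 1, 1, 1])

```text
time: 16.0
tool_pos: [0.4844, 0.2852, 0.0565]
tool_rot: [3.141, -0.0, 1.05]
contact_force: [0.3, -0.3, 0.1]
opening: 0.0338
```

```bash
python3 - <<'E'
from h import *
s=st()
t=read_camera("scene");p=read_camera("wrist")
save("w8.png",np.vstack([p["img"][200:440],cv2.resize(t["img"][290:380,160:320],(640,360),interpolation=cv2.INTER_CUBIC)]))
E
```

```text
16.0 [0.4844 0.2852 0.0565] [ 3.1412 -0.0004  1.05  ] [ 0.3187 -0.3435  0.1231] 0.033805098110265754 [ 0.3959  0.5947  1.6293 -0.0001  0.9171 -0.6541]
```

View pics/w8.png

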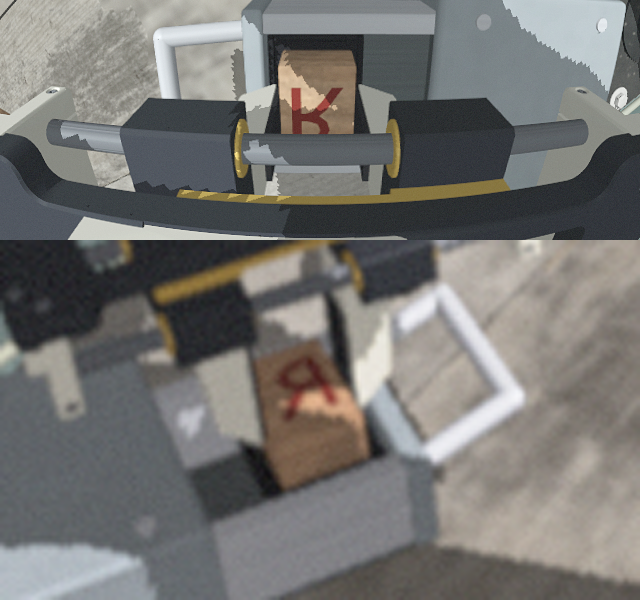

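>>> carry_out(translation=[[0, 0, 0.002], [0, 0, 0.0015], [0, 0, 0], [0, 0, 0]], turn=[[0, 0, 0], [0, 0, 0], [0, 0, 0], [0, 0, 0]], gripper=[1, 1, 1, 1])

```text
time: 16.5
tool_pos: [0.4844, 0.2852, 0.053]
tool_rot: [3.141, -0.0, 1.05]
contact_force: [-0.6, 0.0, 3.1]
opening: 0.0335
```

Contact of 3 N came at exactly the seating height. I release, rise and check.

>>> carry_out(translation=[[0, 0, 0], [0, 0, 0], [0, 0, -0.01], [0, 0, -0.03], [0, 0, -0.04], [0, 0, -0.02], [0, 0, 0], [0, 0, 0]], turn=[[0, 0, 0], [0, 0, 0], [0, 0, 0], [0, 0, 0], [0, 0, 0], [0, 0, 0], [0, 0, 0], [0, 0, 0]], gripper=[0.05, 0.05, 0.05, 0.05, 0.05, 1, 1, 1])

```text
time: 17.3
tool_pos: [0.4841, 0.2851, 0.1529]
tool_rot: [3.141, -0.0, 1.05]
contact_force: [-0.4, 0.1, -0.0]
opening: 0.0242
```

```bash
python3 - <<'E'
from h import *
s=st()
Z["block_top"]=.062
p=look("wrist",["block_top","bed_handle"],Z);t=look("scene",["block_top"],Z)
for q in nets.regions_of(p,"block_top")[:2]: print(q["pixel"],q["score"],rect(p,q,.062))
a=[x for x in nets.tip_of(t,"block_top") if 200<x["pixel"][0]<260]
b=[x for x in nets.tip_of(p,"block_top") if np.linalg.norm(atz(p,x["pixel"],.062,1)[:2]-[.484,.285])<.02]
if a and b: print(tri([ray(t,a[0]["pixel"]),ray(p,b[0]["pixel"],1)]))
save("w9.png",np.vstack([p["img"][160:400],cv2.resize(t["img"][290:380,160:320],(640,360),interpolation=cv2.INTER_CUBIC)]))
E
```

```text
17.3 [0.4841 0.2851 0.1529] [ 3.1412 -0.0003  1.05  ] [-0.3919  0.1083 -0.0457] 0.024210597321252574 [ 0.3959  0.4754  1.5298 -0.0001  1.1359 -0.6541]
wrist block_top [ 44.4 283.5] 0.95 [0.3921 0.0566 0.062 ]
wrist block_top [316.9 246. ] 0.67 [0.4826 0.2861 0.062 ]
wrist bed_handle [218.1 244.5] 0.9 [0.4475 0.2222 0.054 ]
scene block_top [378.6 227.9] 0.91 [ 0.4232 -0.0932  0.062 ]
scene block_top [231.7 330.2] 0.62 [0.4865 0.2908 0.062 ]
scene block_top [369.2 277.8] 0.58 [0.3651 0.0682 0.062 ]
[316.0, 244.9] 0.97 ((483.24737548828125, 286.02081298828125), (34.63013458251953, 53.92435073852539), 61.35201644897461)
[45.5, 275.9] 0.62 ((389.8139343261719, 66.33157348632812), (47.36104202270508, 22.877059936523438), 71.3884506225586)
(array([0.4853, 0.2878, 0.0604]), [np.float64(0.003014852228999334), np.float64(0.00301485222899922)])
```

The picture limit is reached, so I go on with numbers. The block is in the nest at (0.483, 0.286), yaw 61°, and the handle hasn't moved. I press with closed fingers.

>>> carry_out(translation=[[0, 0, 0.04], [0, 0, 0.03], [0, 0, 0.015], [0, 0, 0], [0, 0, 0.003], [0, 0, 0.002], [0, 0, 0], [0, 0, 0]], turn=[[0, 0, 0], [0, 0, 0], [0, 0, 0], [0, 0, 0], [0, 0, 0], [0, 0, 0], [0, 0, 0], [0, 0, 0]], gripper=[1, 1, 1, 1, 1, 1, 1, 1])

```text
time: 18.5
tool_pos: [0.4846, 0.2853, 0.0634]
tool_rot: [3.141, -0.001, 1.05]
contact_force: [0.5, 0.7, -0.3]
opening: 0.0002
```

>>> carry_out(translation=[[0, 0, 0.001], [0, 0, 0.001], [0, 0, 0.001], [0, 0, 0], [0, 0, 0]], turn=[[0, 0, 0], [0, 0, 0], [0, 0, 0], [0, 0, 0], [0, 0, 0]], gripper=[1, 1, 1, 1, 1])

```text
time: 19.0
tool_pos: [0.4845, 0.2853, 0.06]
tool_rot: [3.141, -0.001, 1.05]
contact_force: [-0.8, -0.5, 4.6]
opening: 0.0005
```

>>> carry_out(translation=[[0, 0, 0.003], [0, 0, 0.003], [0, 0, 0.002], [0, 0, 0], [0, 0, 0]], turn=[[0, 0, 0], [0, 0, 0], [0, 0, 0], [0, 0, 0], [0, 0, 0]], gripper=[1, 1, 1, 1, 1])

```text
time: 19.5
tool_pos: [0.4846, 0.2853, 0.0523]
tool_rot: [3.141, -0.001, 1.05]
contact_force: [-1.7, -1.3, 8.7]
opening: 0.0005
```

Force against depth matches the spring curve. The last 2.3 mm remain.

>>> carry_out(translation=[[0, 0, 0.0015], [0, 0, 0.0009], [0, 0, 0], [0, 0, 0], [0, 0, 0]], turn=[[0, 0, 0], [0, 0, 0], [0, 0, 0], [0, 0, 0], [0, 0, 0]], gripper=[1, 1, 1, 1, 1])

```text
time: 20.0
tool_pos: [0.4846, 0.2853, 0.0501]
tool_rot: [3.141, -0.001, 1.05]
contact_force: [-1.8, -1.2, 9.6]
opening: 0.0005
```

```bash
python3 - <<'E'
from h import *
p=look("wrist",["bed_handle"],Z);t=look("scene",["block_top"],{"block_top":.05})
for q in nets.regions_of(p,"block_top")[:2]: print(q["pixel"],q["score"],rect(p,q,.05))
for i in range(5):
    read_camera("top"); st()
E
```

```text
wrist bed_handle [166.4 310.2] 0.61 [0.4495 0.2206 0.054 ]
scene block_top [237.9 335.2] 0.95 [0.4806 0.2855 0.05  ]
scene block_top [382.4 227.4] 0.67 [ 0.4251 -0.1175  0.05  ]
scene block_top [368.8 278.4] 0.51 [0.3714 0.0558 0.05  ]
[316.3, 266.4] 0.69 ((468.10333251953125, 294.69488525390625), (34.22069549560547, 23.785343170166016), 60.16885757446289)
[326.1, 243.6] 0.52 ((456.9857482910156, 284.66473388671875), (141.7202911376953, 59.12516403198242), 68.4641342163086)
20.3 [0.4846 0.2853 0.0501] [ 3.1409 -0.0008  1.05  ] [-1.6075 -0.7457  8.2854] 0.00070457680460057 [ 0.3959  0.6037  1.6344 -0.0001  0.9024 -0.6541]
20.35 [0.4846 0.2853 0.0501] [ 3.1408 -0.0009  1.05  ] [-2.2645 -0.541   9.2767] 0.000660693673544363 [ 0.3959  0.6037  1.6343 -0.0001  0.9024 -0.6541]
20.4 [0.4846 0.2853 0.0501] [ 3.1408 -0.0008  1.05  ] [-1.0471 -0.6938  9.1188] 0.0005498245529731777 [ 0.3959  0.6037  1.6344 -0.0001  0.9024 -0.6541]
20.45 [0.4846 0.2853 0.0501] [ 3.1408 -0.0008  1.0501] [-1.6254 -0.2333  8.8148] 0.0005896292182838301 [ 0.3959  0.6037  1.6343 -0.0001  0.9024 -0.6541]
20.5 [0.4845 0.2853 0.0501] [ 3.1409 -0.0008  1.0501] [-0.7385 -0.7262  9.1671] 0.0003254737559715154 [ 0.3959  0.6037  1.6344 -0.0001  0.9024 -0.6541]
```

```bash
python3 -c "
from h import *
robot.hand_in(); st()"
```

```text
the job is handed in; nothing more can be done
the job is handed in; nothing more can be done
```

I pulled the bed out to its stop and set the larger wooden block in the nest, letter side up and across the slide. I handed in at about 20.5 s with the closed fingers still pressing it down.

**Last checks**
- **Pressing:** the fingertips held steady at z = 0.0501 m (rail tops are at 0.050 m). The push was 8.3 to 9.6 N, against about 10 N expected from the spring at flush. The force at each depth on the way down also followed the spring's curve.
- **Bed:** the handle was still at its fully-out position, about (0.449, 0.221).

**What disagreed or could not be checked**
- **Bed travel:** the bed moved only 80.4 mm, not 85 mm. It stopped hard there, so I took it that it had started a few millimetres open.
- **Seating:** the picture limit was used up before I could view the block in the nest. That it was seated rests on the contact height and force while lowering it. It also rests on the networks' report after release: (0.483, 0.286), yaw about 61°, within 2 mm of the nest centre.
- **Final view of the block:** during the press the wrist camera saw only part of the block, because the fingers hid it. The scene camera put its top at (0.481, 0.286), about 4 mm from the nest centre.
- **Other things on the bench:** I steered clear of them and saw no contact, but did not check their positions again at the end.

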